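# Take the left-hand rotor nut off a mini centrifuge

### The arm

A 6-joint arm with a two-finger parallel gripper is mounted at the origin on the work surface. World frame = base frame: x ahead of the robot, y to its left, z up, the work surface at z = 0. Lengths are in m, angles in degrees, forces in N, time in s.
With the tool pointing down it reaches from about 0.4 to 0.825 m from the base axis. Payload 7 kg.
Tool frame: the origin (TCP) lies between the finger pads, 19 mm behind the fingertips; this is the grasp point; z points along the fingers, y is the line along which they close (so a half turn about z gives the same grasp; the last joint's range is limited). The gripper opens to 88 mm and grips with 3 to 60 N. Pads are 19 mm wide; open, the fingers measure 130 mm over their backs; the gripper's body (78 mm by 193 mm) begins 47 mm behind the grasp point.
Start: joints at [-50.873, 20.546, 0.682, 0, -70.136, -16.507], TCP at [0.26, -0.623, 0.245] pointing down, gripper open.
Joint ranges: [-176.03, 176.03], [-82.01, 121.73], [-58.28, 71.71], [-173.87, 95.51], [-174.79, -0.11], [-173.66, 173.66]. Speed limits (degrees/s): [136.94, 136.94, 172.46, 180, 180, 180].

### API

Orientations are given as [roll, pitch, yaw] about the fixed x, y, z axes, in that order (R = Rz(yaw) Ry(pitch) Rx(roll)).
In Python, from plant import ctrl, viewer, close_job gives the robot as it stands. The module is installed in compiled form; this text tells all that it offers.
- The arm moves only by the tool step_arm, never from a script. Its argument "moves" is a list that holds one entry, the list of rows, each a list of 5 numbers: the shift along the world's x, y, z in cm, then the turn about the world's z in rad, then the finger opening in cm, from 0 to 8.76. In form: [[[tx, ty, tz, twist, grip], ...]]. A call has 1 to 10 rows; each row shifts and turns the commanded pose from where the row before left it; what a row does not reach is not made up. A row lasts 1/10 s, in which the tool goes at most 50 mm and 8.59 degrees, less where a joint would pass 70% of its speed; a pose out of reach is approached as far as the arm can. A call with a gripper value outside its range is refused whole. The fingers move at their own pace and stop on an object; the grip force is fixed at half the most. Time passes only in rows, so rows that do not move let the fingers close. It gives the time, the measured TCP pose, the force, the opening and the grip force at its end, in the units of the state.
- ctrl.get_obs(): the state, without advancing time (a new reading comes with each control period).
- viewer.snapshot(name): name is "scene" or "top" or "wrist"; returns (picture, depth): 400x640x3 uint8, blue, green, red; 400x640 float32, m along the optical axis (not along the pixel's ray), 0 where there is no reading.
- viewer.camera_info(name): a dict with "camera_matrix" (3x3 intrinsics, pixels), "eye" and "orientation" of the camera in the world. Camera axes: x right, y down, z forward; pixel columns grow to the right and rows downward; lengths in m; the calibration is good to about 2 mm. The wrist camera is an equidistant fisheye: a pixel r from the principal point sees the ray r / f radians off the axis. A picture is of the moment at which its call begins: read the wrist's pose just before it. camera_info takes no time and is no camera call; for the wrist camera it gives the pose at the moment of the call.
- close_job(): hands the job in; it is judged then, once.
The state is a dict: "clock": time; "joint_pos": joint angles; "qvel": joint speeds; "tau": joint torques, N m; "tool_pos": TCP position; "orientation": TCP orientation; "force": force on the tool from outside, world axes, zero at the start; "moment": the same for the moment, N m; "opening": finger opening in m; "gripper_force": force on a finger pad.
Only numpy, scipy, OpenCV 4.12 (cv2) and the standard library are available. Lean on these libraries where they do the work, as an engineer would, in place of code of your own. Each camera call takes 0.05 s, during which the arm holds its last target. There are 200 camera calls.

### The job

The nut that holds the rotor of the mini centrifuge has a left-hand thread, so it loosens clockwise seen from above. Unscrew it gently, forcing it neither against the thread nor against the stop at the thread's end, lift it off and set it down softly, handle up, on the floor of the green tray. Leave the clear cover, the bottle and the beaker where they are.

Things in the scene. Friction and masses are not known exactly. Their poses are not given: they have to be found in the camera images.
- nut: Rotor nut, 0.12 kg, loose, screwed down at the start: aluminium round hub, 43 mm in diameter, 24.5 mm high, with a red straight grip bar on top, 46 mm long (along the nut's x), 14 mm thick (along its y), from 24.5 to 48.5 mm above the underside. Origin: centre of the underside; z up. Two hidden pins inside it run in the stub's thread, with 2.8 mm play along the axis and 1.5 mm sideways.
- nut_grip (a point): Point on the nut's axis, 46 mm above its underside, in the middle of the grip bar and 2.5 mm below its top: a TCP here, fingers pointing down and closing along the nut's y, has its fingertips 2.5 mm above the hub.
- centrifuge: Mini centrifuge, fixed to the bench: round white housing 164 mm in diameter and 75 mm high with a small control box on its -x side (reaching 94 mm from the axis), blue rotor on top, with tube caps up to 100 mm above the bench. Origin: on the rotor axis at bench level; z up. The rotor is locked and does not turn.
- seat (a point): Centre of the nut's seat, on the rotor axis 112 mm above the bench; the steel stub rises 20 mm above it. The seat is a sprung washer that pushes the nut up with 2 to 6 N over its first 3 mm.
- stub_top (a point): Top of the steel threaded stub, on the rotor axis, 20 mm above the seat (132 mm above the bench). The freed nut must go straight up at least 25 mm above its seat to clear it.
- thread (a point): On the axis, 117 mm above the bench: the left-hand thread. Turned clockwise from above (negative about z) the nut rises 3.2 mm per rad and is free after 2.1 to 2.9 rad, differing each time; about 0.2 rad farther a hard shoulder stops it. Lift lightly to feel if it is free. Before, it stays where left and a pull stops hard; anticlockwise it jams within 0.8 rad. Over 30 N spoils the thread.
- tray: Green tray, fixed, 200 mm (x) by 170 mm (y), 30 mm high, walls and floor 5 mm thick. Origin: centre of the underside.
- tray_floor (a point): Centre of the tray's inner floor, 5 mm above the bench.
- dome: Clear domed cover of the centrifuge with a blue knob, 156 mm in diameter, 71 mm high, loose on the bench; to be left alone. Origin: centre of the underside.
- bottle: White reagent bottle with a blue cap, 68 mm in diameter, 150 mm high, loose; to be left alone. Origin: centre of the underside.
- beaker: Glass beaker, 70 mm in diameter, 85 mm high, loose; to be left alone. Origin: centre of the underside.
Not all that is in view belongs to the job. What is meant by the nut is not purple or yellow, and is the larger of those in its own colour.

How it is judged (in metres and radians):
On the way:
1. The nut is off the stub: clear above it, held in the fingers (z of nut in the frame of seat above 0.024 m and contact force between nut and centrifuge below 0.1 N and contact force between the fingers and nut above 1 N), for 0.1 s.
At the end, for the whole second after the job is handed in: The nut stands upright (within 0.1 rad), handle up, at rest and released, with its whole underside flat on the tray's floor (within 4 mm in height) (z of nut in the frame of tray_floor between -0.004 and 0.004 m and x of nut in the frame of tray_floor between -0.075 and 0.075 m and y of nut in the frame of tray_floor between -0.06 and 0.06 m and angle between nut's own z axis and vertical below 0.1 rad and linear speed of nut below 0.02 m/s and angular speed of nut below 0.2 rad/s); the robot touches nothing.
It fails at once if The thread is forced: more than 30 N between nut and centrifuge (contact force between nut and centrifuge above 30 N).
It fails at once if The nut is slammed into the tray: more than 50 N between nut and tray (contact force between nut and tray above 50 N).
It fails at once if The nut is dropped: moving faster than 0.4 m/s while the fingers do not touch it (linear speed of nut above 0.4 m/s and contact force between the fingers and nut below 0.05 N).
It fails at once if The clear cover, the bottle or the beaker is moved more than 20 mm (distance of any of dome, bottle, beaker from where it was at the start of the episode above 0.02 m).
It also fails if it takes over 72 s, if anything falls off the work surface, if the arm or the gripper's body presses on something with over 40 N, if the wrist force passes 120 N, or if a joint passes its speed limit or range.

## Working session

There is one attempt and no reset: what is moved stays moved. The work goes in short steps, Python scripts to look and compute and a tool call to move; the robot and the scene stay as the last step left them, time stands still between calls to the robot, and variables do not carry over. Pictures are saved under pics/ and viewed, at most 10 in all, crops included, and the job is handed in when it is done.

Besides the shell and the picture viewer there is one more tool, called as name(argument=value, ...) on one line, values as JSON. step_arm: Moves the arm, as the interface text tells. Its arguments: {"type":"object","properties":{"moves":{"type":"array","items":{"type":"array","items":{"type":"array","items":{"type":"number"}}}}},"required":["moves"]}

```bash
mkdir -p pics; python3 - <<'E'
from plant import ctrl,viewer
import cv2,numpy as np
for n in("scene","top"):
    i=viewer.camera_info(n);p,d=viewer.snapshot(n);cv2.imwrite(f"pics/{n}.png",p);np.savez(f"{n}.npz",p=p,d=d);print(n,i)
print(ctrl.get_obs())
E
```

```text
scene {'camera_matrix': array([[377.97679032,   0.        , 320.97934195],
       [  0.        , 377.97679032, 208.20471424],
       [  0.        ,   0.        ,   1.        ]]), 'eye': array([ 0.85013103, -0.4442973 ,  0.88517122]), 'orientation': array([-145.81082928,    0.45485779,   29.44256385])}
top {'camera_matrix': array([[390.28285137,   0.        , 318.6822113 ],
       [  0.        , 390.28285137, 194.99602889],
       [  0.        ,   0.        ,   1.        ]]), 'eye': array([ 0.47391219, -0.01318102,  0.96851715]), 'orientation': array([-172.77923697,   -0.27309425,  -89.00636354])}
{'clock': 0.1, 'joint_pos': array([-5.08729968e+01,  2.05873636e+01,  6.37756147e-01, -1.63275378e-02,
       -7.01368003e+01, -1.65061648e+01]), 'qvel': array([-0.03816581, -0.00229321,  0.09976312,  0.09896669,  0.02826302,
       -0.08059616]), 'tau': array([-3.98854652e-03, -5.84161949e+01,  2.93752795e+01,  7.01553270e+00,
        1.02047183e-02, -6.96384245e-05]), 'tool_pos': array([ 0.259421  , -0.62269966,  0.24451081]), 'orientation': array([ 1.79912792e+02, -9.83496699e-03, -1.57384713e+02]), 'force': array([ 0.60417678,  0.13700856, -0.29328563]), 'moment': array([ 0.00473453, -0.05821414,  0.05746643]), 'gripper_force': 0.0, 'opening': 0.08762147626894998}
```

View pics/top.png

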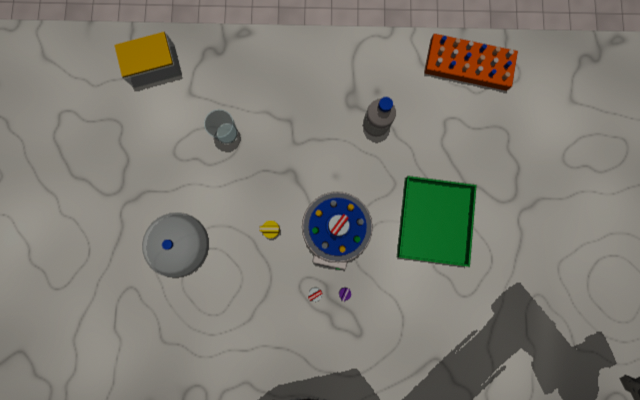

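View pics/scene.png

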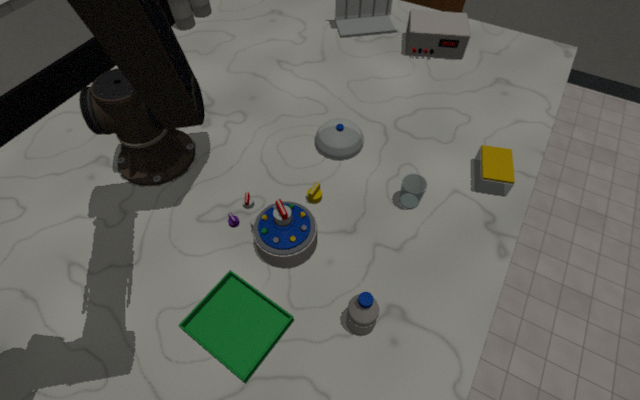

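The top view shows the nut (red bar on a white hub) on the centrifuge at about (339,225). The tray is at (437,222), the dome at (175,245), the bottle at (380,115) and the beaker at (225,130). A smaller red decoy is at (315,294).

```bash
cat > h.py <<'E'
import numpy as np,cv2
from scipy.spatial.transform import Rotation as R
def world(K,eye,rpy,uv,z):
    """pinhole pixels -> world points on the plane height z"""
    r=np.c_[(uv-[K[0,2],K[1,2]])/K[0,0],np.ones(len(uv))]@R.from_euler('xyz',rpy,degrees=True).as_matrix().T
    return eye+r*((z-eye[2])/r[:,2])[:,None]
def red(p):
    h=cv2.cvtColor(p,cv2.COLOR_BGR2HSV)
    return ((h[...,0]<8)|(h[...,0]>172))&(h[...,1]>130)&(h[...,2]>70)
E
python3 - <<'E'
from h import *
from plant import viewer
for n,box in(("top",(205,245,315,365)),("scene",(190,230,265,300))):
    i=viewer.camera_info(n);f=np.load(n+".npz");p,d=f['p'],f['d']
    K,e,o=i['camera_matrix'],i['eye'],i['orientation']
    m=red(p);k=np.zeros_like(m);a,b,c,g=box;k[a:b,c:g]=m[a:b,c:g]
    v,u=np.nonzero(k);dd=d[v,u]
    P=e+(np.c_[(u-K[0,2])/K[0,0],(v-K[1,2])/K[0,0],np.ones(len(u))]*dd[:,None])@R.from_euler('xyz',o,degrees=True).as_matrix().T
    print(n,len(u),'depth z pct',np.percentile(P[:,2],[5,50,95]))
    t=P[P[:,2]>np.percentile(P[:,2],95)-.006]
    r=cv2.minAreaRect(t[:,:2].astype(np.float32)*1000);bp=cv2.boxPoints(r);print(r,bp.tolist(), t.mean(0))
    w,V=np.linalg.eigh(np.cov(t[:,:2].T));print('yaw',np.degrees(np.arctan2(V[1,1],V[0,1])))
    h=cv2.cvtColor(p,cv2.COLOR_BGR2HSV)
    g=cv2.inRange(h,(50,150,30),(75,255,255));v,u=np.nonzero(g);dd=d[v,u]
    P=e+(np.c_[(u-K[0,2])/K[0,0],(v-K[1,2])/K[0,0],np.ones(len(u))]*dd[:,None])@R.from_euler('xyz',o,degrees=True).as_matrix().T
    t=P[P[:,2]>.022]; t=t[t[:,2]<.04]; print('tray',len(P),np.percentile(P[:,2],[5,50,95]),cv2.minAreaRect(t[:,:2].astype(np.float32)*1000), cv2.minAreaRect(P[P[:,2]<.012][:,:2].astype(np.float32)*1000))
    if n=='top':
        # white centrifuge ring
        P=e+np.dstack([(np.indices(d.shape)[1]-K[0,2])/K[0,0]*d,(np.indices(d.shape)[0]-K[1,2])/K[0,0]*d,d])@R.from_euler('xyz',o,degrees=True).as_matrix().T
        Q=P[(abs(P[...,2]-.075)<.012)&(np.hypot(P[...,0]-.43,P[...,1]+.06)<.13)];print('rim',len(Q),cv2.minEnclosingCircle(Q[:,:2].astype(np.float32)*1000))
E
```

```text
top 94 depth z pct [0.13865997 0.16232068 0.16448959]
((516.2534790039062, -58.25419616699219), (12.34871768951416, 43.49179458618164), 54.50668716430664) [[494.9634704589844, -50.655418395996094], [530.3737182617188, -75.90709686279297], [537.54345703125, -65.85297393798828], [502.13323974609375, -40.601295471191406]] [ 0.51586487 -0.057906    0.16242747]
yaw 143.73156678216662
tray 5751 [0.00216008 0.00524992 0.02987694] ((536.8763427734375, -303.0693359375), (170.28884887695312, 197.39576721191406), 83.44917297363281) ((534.7958984375, -312.11090087890625), (169.49940490722656, 195.958740234375), 83.55252075195312)
rim 1260 ((516.74853515625, -57.89301681518555), 81.05970001220703)
scene 52 depth z pct [0.1586826  0.16134441 0.1639889 ]
((681.265625, -241.29864501953125), (19.181930541992188, 527.7574462890625), 41.83709716796875) [[498.1088562011719, -51.094627380371094], [850.1310424804688, -444.2972717285156], [864.42236328125, -431.5026550292969], [512.4002075195312, -38.300018310546875]] [ 0.52621359 -0.07026798  0.17590516]
yaw 131.17462635475144
tray 6577 [0.00176987 0.00459931 0.02898836] ((541.2689208984375, -306.1331481933594), (168.50112915039062, 198.78904724121094), 83.51885986328125) ((541.4838256835938, -306.2849426269531), (160.12017822265625, 197.49195861816406), 83.55686950683594)
```

step_arm(moves=[[[1.7, 3.77, 0, 0.1413, 8.76], [1.7, 3.77, 0, 0.1413, 8.76], [1.7, 3.77, 0, 0.1413, 8.76], [1.7, 3.77, 0, 0.1413, 8.76], [1.7, 3.77, 0, 0.1413, 8.76], [1.7, 3.77, 0, 0.1413, 8.76], [1.7, 3.77, 0, 0.1413, 8.76], [1.7, 3.77, 0, 0.1413, 8.76], [1.7, 3.77, 0, 0.1413, 8.76], [1.7, 3.77, 0, 0.1413, 8.76]]])

```text
clock: 1.1
tool_pos: [0.4298, -0.2444, 0.2453]
orientation: [180.0, 0.0, -76.1]
force: [0.7, -0.1, 0.3]
opening: 0.0873
gripper_force: 0.0
```

step_arm(moves=[[[1.7, 3.77, 0, 0.1413, 8.76], [1.7, 3.77, 0, 0.1413, 8.76], [1.7, 3.77, 0, 0.1413, 8.76], [1.7, 3.77, 0, 0.1413, 8.76], [1.7, 3.77, 0, 0.1413, 8.76], [0, 0, 0, 0, 8.76], [0, 0, 0, 0, 8.76]]])

```text
clock: 1.8
tool_pos: [0.5145, -0.0567, 0.2449]
orientation: [180.0, 0.0, -35.9]
force: [-0.9, -0.4, 0.5]
opening: 0.0875
gripper_force: 0.0
```

```bash
python3 - <<'E'
from h import *
from plant import ctrl,viewer
o=ctrl.get_obs();i=viewer.camera_info("wrist");p,d=viewer.snapshot("wrist")
np.savez("w1.npz",p=p,d=d);cv2.imwrite("pics/w1.png",p)
for k in("clock","joint_pos","tool_pos","orientation","force"):print(k,o[k].tolist() if k!="clock" else o[k])
print(i)
E
```

```text
clock 1.8
joint_pos [15.457521209788444, 5.708791803866585, -18.93222889321636, -0.011250436212789091, -65.42382652142261, 38.6765581993167]
tool_pos [0.5145146069793574, -0.05665471815481304, 0.24485174656991632]
orientation [179.95576477176718, 0.04850805127494398, -35.87062419231758]
force [-0.8834586550383225, -0.3568069092452057, 0.5187232681919048]
{'camera_matrix': array([[309.70691629,   0.        , 318.26084823],
       [  0.        , 309.70691629, 194.48742239],
       [  0.        ,   0.        ,   1.        ]]), 'eye': array([ 0.57037981, -0.09746237,  0.38346213]), 'orientation': array([ 1.65139778e+02,  2.56708896e-02, -1.25879083e+02])}
```

View pics/w1.png

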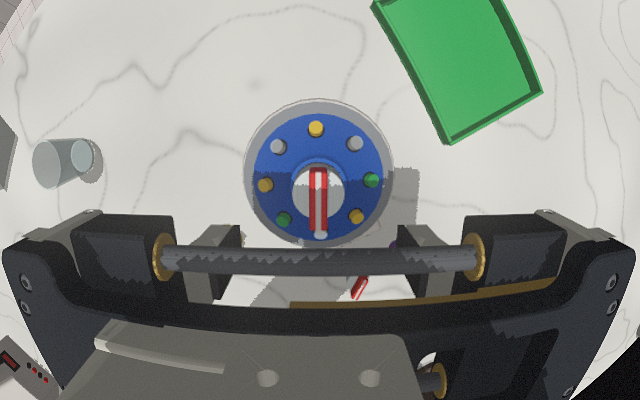

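The wrist view shows the nut's bar running from (318,168) to (320,234), between the open fingers and nearly aligned. I'll refine its position with the fisheye model.

```bash
cat >> h.py <<'E'
def fish(i,uv,z):
    K=i['camera_matrix'];q=uv-[K[0,2],K[1,2]];r=np.hypot(*q.T)+1e-9;t=r/K[0,0]
    ray=np.c_[q*(np.sin(t)/r)[:,None],np.cos(t)]@R.from_euler('xyz',i['orientation'],degrees=True).as_matrix().T
    return i['eye']+ray*((z-i['eye'][2])/ray[:,2])[:,None]
E
python3 - <<'E'
from h import *
from plant import ctrl,viewer
i=viewer.camera_info("wrist");f=np.load("w1.npz");p,d=f['p'],f['d']
h=cv2.cvtColor(p,cv2.COLOR_BGR2HSV)
m=np.zeros(p.shape[:2],np.uint8);m[150:245,300:340]=(red(p)|((h[...,1]>60)&((h[...,0]<10)|(h[...,0]>170))))[150:245,300:340]
v,u=np.nonzero(m);print(len(u),u.min(),u.max(),v.min(),v.max())
for r in range(160,240,6):
    x=np.nonzero(m[r])[0];print(r,(x.min(),x.max()) if len(x) else 0,end=' ')
hull=cv2.convexHull(np.c_[u,v].astype(np.float32))
P=fish(i,np.c_[u,v].astype(float),.1605);r=cv2.minAreaRect(P[:,:2].astype(np.float32)*1000);print(r)
print('ctr',fish(i,np.array([[319,201.]]),.1605))
# hub/rim: fit from the depth
vv,uu=np.indices(d.shape);K=i['camera_matrix'];q=np.c_[uu.ravel()-K[0,2],vv.ravel()-K[1,2]];rr=np.hypot(*q.T);t=rr/K[0,0]
ray=np.c_[q*(np.tan(t)/rr)[:,None],np.ones(len(rr))]
W=(i['eye']+(ray*d.ravel()[:,None])@R.from_euler('xyz',i['orientation'],degrees=True).as_matrix().T).reshape(400,640,3)
Z=W[...,2];rg=np.hypot(W[...,0]-.516,W[...,1]+.058)
T=W[(abs(Z-.161)<.004)&(rg<.035)&(m>0)];print('top',len(T),np.median(T[:,2]),cv2.minAreaRect(T[:,:2].astype(np.float32)*1000))
T=W[(abs(Z-.075)<.006)&(rg<.095)&(rg>.05)];print('rim',cv2.minEnclosingCircle(T[:,:2].astype(np.float32)*1000))
E
```

```text
857 309 327 167 230
160 0 166 0 172 (np.int64(310), np.int64(326)) 178 (np.int64(309), np.int64(327)) 184 (np.int64(309), np.int64(327)) 190 (np.int64(309), np.int64(326)) 196 (np.int64(309), np.int64(326)) 202 (np.int64(309), np.int64(326)) 208 (np.int64(309), np.int64(326)) 214 (np.int64(309), np.int64(326)) 220 (np.int64(309), np.int64(326)) 226 (np.int64(309), np.int64(326)) 232 0 238 0 ((519.2210693359375, -61.088706970214844), (13.860819816589355, 49.12981033325195), 54.04385757446289)
ctr [[ 0.51777415 -0.06096116  0.1605    ]]
top 758 0.16205452177877686 ((518.634033203125, -60.04262161254883), (13.044730186462402, 44.936676025390625), 54.37158966064453)
rim ((518.947021484375, -60.29552459716797), 80.0630111694336)
```

step_arm(moves=[[[0.16, -0.13, -1.5, 0, 8.76], [0.16, -0.14, -1.5, 0, 8.76], [0, 0, -1.5, 0, 8.76], [0, 0, -1.5, 0, 4], [0, 0, -1.0, 0, 4], [0, 0, -0.8, 0, 3], [0, 0, -0.5, 0, 3], [0, 0, -0.3, 0, 2.2], [0, 0, 0, 0, 2.2], [0, 0, 0, 0, 2.2]]])

```text
clock: 2.85
tool_pos: [0.5181, -0.0602, 0.1598]
orientation: [-180.0, -0.0, -35.9]
force: [0.4, 0.3, 0.1]
opening: 0.0374
gripper_force: 0.0
```

```bash
cat > look.py <<'E'
from h import *
from plant import ctrl,viewer
import sys
o=ctrl.get_obs();i=viewer.camera_info("wrist");p,d=viewer.snapshot("wrist")
n=sys.argv[1];np.savez(n+".npz",p=p,d=d);cv2.imwrite(f"pics/{n}.png",cv2.resize(p[100:330,200:440],None,fx=2.5,fy=2.5))
print(o["clock"],o["tool_pos"],o["orientation"],o["force"],o["moment"],o["opening"],i)
E
python3 look.py w2
```

```text
2.85 [ 0.51806582 -0.06021756  0.15977473] [-1.79976502e+02 -2.96697530e-02 -3.59339667e+01] [0.38970512 0.33642333 0.12716099] [-0.05144512  0.1816915   0.03180136] 0.037379584276646644 {'camera_matrix': array([[309.70691629,   0.        , 318.26084823],
       [  0.        , 309.70691629, 194.48742239],
       [  0.        ,   0.        ,   1.        ]]), 'eye': array([ 0.57361555, -0.10112189,  0.2984725 ]), 'orientation': array([ 1.65216986e+02,  9.44512002e-02, -1.25946501e+02])}
```

View pics/w2.png

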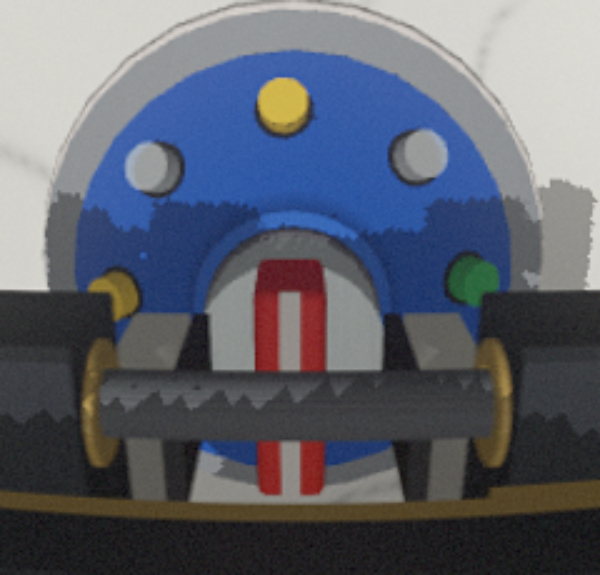

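Here the bar's top face spans crop rows 290 to 493, and the dark band above it is its end face. The bar is centred at about x=291, and the finger gap's middle is at about 297.

```bash
python3 - <<'E'
from h import *
from plant import viewer,ctrl
i=viewer.camera_info("wrist")
uv=lambda x,y:np.array([[200+x/2.5,100+y/2.5]])
for z in(.1605,.162):
    a=fish(i,uv(291,291),z)[0];b=fish(i,uv(290.5,493),z)[0]
    print(z,a,b,(a+b)/2,np.linalg.norm(a-b),np.degrees(np.arctan2(*(a-b)[1::-1])))
print(ctrl.get_obs()['tool_pos'])
E
```

```text
0.1605 [ 0.53617286 -0.07255074  0.1605    ] [ 0.49965254 -0.04581279  0.1605    ] [ 0.5179127  -0.05918176  0.1605    ] 0.04526203847467704 -36.20931981780596
0.162 [ 0.53657988 -0.0728609   0.162     ] [ 0.50045641 -0.0464135   0.162     ] [ 0.51851815 -0.0596372   0.162     ] 0.04477018845170335 -36.20931981780593
[ 0.51809243 -0.06018783  0.1598138 ]
```

step_arm(moves=[[[-0.06, 0.12, -0.08, -0.005, 2.2], [0, 0, 0, 0, 2.0], [0, 0, 0, 0, 1.7], [0, 0, 0, 0, 1.2], [0, 0, 0, 0, 1.0], [0, 0, 0, 0, 1.0], [0, 0, 0, 0, 1.0]]])

```text
clock: 3.6
tool_pos: [0.5175, -0.0589, 0.1587]
orientation: [-180.0, -0.0, -36.2]
force: [0.7, 2.4, 0.3]
opening: 0.0138
gripper_force: 30.0
```

```bash
cat > st.py <<'E'
from plant import ctrl
o=ctrl.get_obs()
for k in("tool_pos","orientation","force","moment","opening","gripper_force"):print(k,o[k])
E
python3 st.py
```

```text
tool_pos [ 0.51748978 -0.05888209  0.15868823]
orientation [-1.79970184e+02 -1.94075616e-02 -3.62200239e+01]
force [0.68957862 2.37460554 0.25094399]
moment [ 0.59909385 -0.16192724 -0.00285395]
opening 0.013788253560938307
gripper_force 29.986367225646973
```

step_arm(moves=[[[0, 0, 0.016, -0.05, 1.0], [0, 0, 0.016, -0.05, 1.0], [0, 0, 0.016, -0.05, 1.0], [0, 0, 0.016, -0.05, 1.0], [0, 0, 0.016, -0.05, 1.0], [0, 0, 0.016, -0.05, 1.0], [0, 0, 0.016, -0.05, 1.0], [0, 0, 0.016, -0.05, 1.0]]])

```text
clock: 4.4
tool_pos: [0.5166, -0.0593, 0.1595]
orientation: [179.9, 0.0, -59.3]
force: [-0.5, 0.2, -1.2]
opening: 0.0137
gripper_force: 30.0
```

```bash
python3 st.py
```

```text
tool_pos [ 0.51662205 -0.05934807  0.15949403]
orientation [ 1.79928634e+02  1.79055883e-02 -5.92735499e+01]
force [-0.4893998   0.2062847  -1.24223459]
moment [ 0.01417947  0.12255555 -0.03706668]
opening 0.013702151788426606
gripper_force 29.98428761959076
```

step_arm(moves=[[[0, 0, 0.016, -0.05, 1.0], [0, 0, 0.016, -0.05, 1.0], [0, 0, 0.016, -0.05, 1.0], [0, 0, 0.016, -0.05, 1.0], [0, 0, 0.016, -0.05, 1.0], [0, 0, 0.016, -0.05, 1.0], [0, 0, 0.016, -0.05, 1.0], [0, 0, 0.016, -0.05, 1.0], [0, 0, 0.016, -0.05, 1.0], [0, 0, 0.016, -0.05, 1.0]]])

```text
clock: 5.4
tool_pos: [0.5167, -0.0592, 0.1611]
orientation: [179.9, -0.0, -87.9]
force: [-0.8, -0.1, -0.7]
opening: 0.0139
gripper_force: 30.0
```

```bash
python3 st.py
```

```text
tool_pos [ 0.51669478 -0.05920243  0.16105128]
orientation [ 1.79934482e+02 -5.95071078e-03 -8.79255999e+01]
force [-0.82024843 -0.09284305 -0.67631392]
moment [0.27390686 0.04938354 0.02044736]
opening 0.013894910175316745
gripper_force 29.98418301343918
```

step_arm(moves=[[[0, 0, 0.016, -0.05, 1.0], [0, 0, 0.016, -0.05, 1.0], [0, 0, 0.016, -0.05, 1.0], [0, 0, 0.016, -0.05, 1.0], [0, 0, 0.016, -0.05, 1.0], [0, 0, 0.016, -0.05, 1.0], [0, 0, 0.016, -0.05, 1.0], [0, 0, 0.016, -0.05, 1.0], [0, 0, 0.016, -0.05, 1.0], [0, 0, 0.016, -0.05, 1.0]]])

```text
clock: 6.4
tool_pos: [0.5168, -0.0592, 0.1627]
orientation: [180.0, -0.0, -116.6]
force: [0.6, 0.1, -1.5]
opening: 0.0137
gripper_force: 30.0
```

```bash
python3 st.py
```

```text
tool_pos [ 0.51680997 -0.05915437  0.16270609]
orientation [ 1.79956997e+02 -2.73061504e-02 -1.16569458e+02]
force [ 0.58313419  0.0848931  -1.49542884]
moment [ 0.33303185 -0.07957109  0.02504651]
opening 0.013724294216381215
gripper_force 29.984773099422455
```

step_arm(moves=[[[0, 0, 0.016, -0.05, 1.0], [0, 0, 0.016, -0.05, 1.0], [0, 0, 0.016, -0.05, 1.0], [0, 0, 0.016, -0.05, 1.0], [0, 0, 0.016, -0.05, 1.0], [0, 0, 0.016, -0.05, 1.0], [0, 0, 0.016, -0.05, 1.0], [0, 0, 0.016, -0.05, 1.0], [0, 0, 0.016, -0.05, 1.0], [0, 0, 0.016, -0.05, 1.0]]])

```text
clock: 7.4
tool_pos: [0.5169, -0.0591, 0.1643]
orientation: [180.0, -0.0, -145.2]
force: [0.1, 0.0, -1.5]
opening: 0.0133
gripper_force: 30.0
```

step_arm(moves=[[[0, 0, 0.016, -0.05, 1.0], [0, 0, 0.016, -0.05, 1.0], [0, 0, 0.016, -0.05, 1.0], [0, 0, 0.016, -0.05, 1.0], [0, 0, 0, 0, 1.0]]])

```text
clock: 7.9
tool_pos: [0.517, -0.0591, 0.165]
orientation: [180.0, -0.0, -156.6]
force: [0.8, 0.6, -1.6]
opening: 0.0137
gripper_force: 30.0
```

```bash
python3 st.py
```

```text
tool_pos [ 0.51695771 -0.05912415  0.16504715]
orientation [ 1.79993131e+02 -3.36483661e-02 -1.56591974e+02]
force [ 0.77428416  0.59199711 -1.62747024]
moment [ 0.12532029 -0.21515384  0.0487772 ]
opening 0.013687123296806922
gripper_force 29.986193776130676
```

step_arm(moves=[[[0, 0, 0.05, 0, 1.0], [0, 0, 0.05, 0, 1.0], [0, 0, 0, 0, 1.0]]])

```text
clock: 8.2
tool_pos: [0.5168, -0.0591, 0.1656]
orientation: [180.0, -0.1, -156.5]
force: [1.9, 0.1, -8.8]
opening: 0.0138
gripper_force: 30.0
```

step_arm(moves=[[[0, 0, 0.05, 0, 1.0], [0, 0, 0, 0, 1.0]]])

```text
clock: 8.4
tool_pos: [0.5168, -0.059, 0.1659]
orientation: [180.0, -0.1, -156.6]
force: [4.2, -1.9, -15.9]
opening: 0.0138
gripper_force: 30.0
```

step_arm(moves=[[[0, 0, -0.1, 0, 1.0], [0, 0, -0.05, 0, 1.0], [0, 0, 0.016, -0.05, 1.0], [0, 0, 0.016, -0.05, 1.0], [0, 0, 0.016, -0.03, 1.0], [0, 0, 0, 0, 1.0], [0, 0, 0.05, 0, 1.0], [0, 0, 0.05, 0, 1.0], [0, 0, 0, 0, 1.0]]])

```text
clock: 9.3
tool_pos: [0.517, -0.0591, 0.1666]
orientation: [180.0, -0.0, -164.0]
force: [0.6, -0.8, -7.5]
opening: 0.0138
gripper_force: 30.0
```

step_arm(moves=[[[0, 0, -0.1, 0, 1.0], [0, 0, 0.013, -0.04, 1.0], [0, 0, 0.013, -0.04, 1.0], [0, 0, 0.013, -0.04, 1.0], [0, 0, 0, 0, 1.0], [0, 0, 0.05, 0, 1.0], [0, 0, 0.05, 0, 1.0], [0, 0, 0, 0, 1.0]]])

```text
clock: 10.1
tool_pos: [0.5174, -0.059, 0.1674]
orientation: [-180.0, 0.0, -170.8]
force: [0.2, -0.3, -1.1]
opening: 0.0137
gripper_force: 30.0
```

step_arm(moves=[[[0, 0, 0.05, 0, 1.0], [0, 0, 0.05, 0, 1.0], [0, 0, 0, 0, 1.0]]])

```text
clock: 10.4
tool_pos: [0.5172, -0.0591, 0.1682]
orientation: [-180.0, 0.0, -170.9]
force: [-0.5, -0.0, -1.0]
opening: 0.0137
gripper_force: 30.0
```

Now free, with only the nut's weight on the wrist. I'll lift it slowly.

step_arm(moves=[[[0, 0, 0.05, 0, 1.0], [0, 0, 0.1, 0, 1.0], [0, 0, 0.1, 0, 1.0], [0, 0, 0.1, 0, 1.0], [0, 0, 0.1, 0, 1.0], [0, 0, 0, 0, 1.0]]])

```text
clock: 11.0
tool_pos: [0.5173, -0.059, 0.1729]
orientation: [180.0, 0.0, -170.9]
force: [0.3, 0.3, -1.3]
opening: 0.0138
gripper_force: 30.0
```

step_arm(moves=[[[0, 0, 0.3, 0, 1.0], [0, 0, 0.3, 0, 1.0], [0, 0, 0.4, 0, 1.0], [0, 0, 0.6, 0, 1.0], [0, 0, 1.0, 0, 1.0], [0, 0, 1.0, 0, 1.0], [0, 0, 0.7, 0, 1.0], [0, 0, 0.3, 0, 1.0], [0, 0, 0, 0, 1.0], [0, 0, 0, 0, 1.0]]])

```text
clock: 12.0
tool_pos: [0.517, -0.059, 0.2184]
orientation: [180.0, -0.0, -170.9]
force: [-0.3, 0.0, -1.0]
opening: 0.0138
gripper_force: 30.0
```

```bash
python3 look.py w3; python3 -c "
import numpy as np,cv2;cv2.imwrite('pics/w3.png',np.load('w3.npz')['p'])"
```

```text
12.0 [ 0.51699169 -0.05904859  0.21842366] [ 1.79991918e+02 -1.79536071e-02 -1.70878436e+02] [-0.27227287  0.01498205 -0.98156352] [-0.01917216  0.00384725  0.01369714] 0.013801058269189622 {'camera_matrix': array([[309.70691629,   0.        , 318.26084823],
       [  0.        , 309.70691629, 194.48742239],
       [  0.        ,   0.        ,   1.        ]]), 'eye': array([ 0.44955151, -0.07062322,  0.35713108]), 'orientation': array([ 1.65177847e+02, -6.84141873e-02,  9.91096280e+01])}
```

View pics/w3.png

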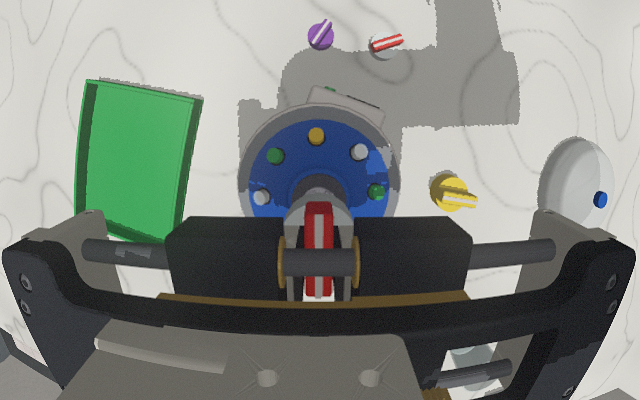

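The nut is held upright and clear of the stub. I'll carry it to the tray, centred at (0.539,-0.304).

step_arm(moves=[[[0.22, -1, 0, 0, 1.0], [0.22, -2, 0, 0, 1.0], [0.22, -3, 0, 0, 1.0], [0.22, -3, 0, 0, 1.0], [0.22, -3, 0, 0, 1.0], [0.22, -3, 0, 0, 1.0], [0.22, -3, 0, 0, 1.0], [0.22, -3, 0, 0, 1.0], [0.22, -2, 0, 0, 1.0], [0.22, -1.5, 0, 0, 1.0]]])

```text
clock: 13.05
tool_pos: [0.5388, -0.306, 0.2179]
orientation: [180.0, -0.1, -170.9]
force: [0.1, -0.1, -1.4]
opening: 0.0139
gripper_force: 30.0
```

step_arm(moves=[[[0, 0, -0.8, 0, 1.0], [0, 0, -1.7, 0, 1.0], [0, 0, -2, 0, 1.0], [0, 0, -2, 0, 1.0], [0, 0, -2, 0, 1.0], [0, 0, -2, 0, 1.0], [0, 0, -2, 0, 1.0], [0, 0, -1.5, 0, 1.0], [0, 0, -1, 0, 1.0], [0, 0, -0.5, 0, 1.0]]])

```text
clock: 14.05
tool_pos: [0.5387, -0.3035, 0.0624]
orientation: [180.0, -0.1, -170.8]
force: [-0.2, 0.4, -0.6]
opening: 0.0141
gripper_force: 30.0
```

step_arm(moves=[[[0, 0, -0.15, 0, 1.0], [0, 0, -0.15, 0, 1.0], [0, 0, -0.1, 0, 1.0], [0, 0, -0.1, 0, 1.0], [0, 0, 0, 0, 1.0], [0, 0, 0, 0, 1.0]]])

```text
clock: 14.65
tool_pos: [0.5393, -0.3041, 0.0589]
orientation: [-180.0, 0.0, -170.9]
force: [0.9, 0.1, -0.9]
opening: 0.0137
gripper_force: 30.0
```

step_arm(moves=[[[0, 0, -0.1, 0, 1.0], [0, 0, -0.1, 0, 1.0], [0, 0, -0.1, 0, 1.0], [0, 0, -0.1, 0, 1.0], [0, 0, -0.1, 0, 1.0], [0, 0, -0.05, 0, 1.0], [0, 0, 0, 0, 1.0], [0, 0, 0, 0, 1.0]]])

```text
clock: 15.45
tool_pos: [0.5392, -0.3041, 0.0531]
orientation: [-180.0, -0.0, -170.9]
force: [0.2, -0.5, -1.0]
opening: 0.0134
gripper_force: 30.0
```

step_arm(moves=[[[0, 0, -0.05, 0, 1.0], [0, 0, -0.05, 0, 1.0], [0, 0, 0, 0, 1.0]]])

```text
clock: 15.75
tool_pos: [0.5392, -0.304, 0.0521]
orientation: [180.0, -0.0, -170.9]
force: [-0.3, 0.2, -0.6]
opening: 0.0139
gripper_force: 30.0
```

step_arm(moves=[[[0, 0, -0.05, 0, 1.0], [0, 0, -0.05, 0, 1.0], [0, 0, 0, 0, 1.0]]])

```text
clock: 16.05
tool_pos: [0.5392, -0.304, 0.0511]
orientation: [180.0, -0.0, -170.9]
force: [0.3, 0.4, -1.3]
opening: 0.0138
gripper_force: 30.0
```

step_arm(moves=[[[0, 0, -0.05, 0, 1.0], [0, 0, 0, 0, 1.0]]])

```text
clock: 16.25
tool_pos: [0.5392, -0.304, 0.0506]
orientation: [180.0, -0.0, -170.9]
force: [-0.3, -0.7, -2.0]
opening: 0.0134
gripper_force: 30.0
```

step_arm(moves=[[[0, 0, -0.05, 0, 1.0], [0, 0, -0.05, 0, 1.0], [0, 0, 0, 0, 1.0]]])

```text
clock: 16.55
tool_pos: [0.5391, -0.304, 0.0496]
orientation: [180.0, -0.0, -170.9]
force: [0.4, 0.1, -1.1]
opening: 0.0141
gripper_force: 30.0
```

step_arm(moves=[[[0, 0, -0.05, 0, 1.0], [0, 0, 0, 0, 1.0]]])

```text
clock: 16.75
tool_pos: [0.5392, -0.3041, 0.0495]
orientation: [-180.0, 0.0, -170.9]
force: [-1.5, 0.2, 2.5]
opening: 0.0138
gripper_force: 30.0
```

Floor contact felt. Now release and retreat.

step_arm(moves=[[[0, 0, 0, 0, 1.6], [0, 0, 0, 0, 2.2], [0, 0, 0, 0, 3.5], [0, 0, 0, 0, 4], [0, 0, 0, 0, 4], [0, 0, 0.5, 0, 4], [0, 0, 1, 0, 4], [0, 0, 2, 0, 4], [0, 0, 4, 0, 4], [0, 0, 4, 0, 4]]])

```text
clock: 17.75
tool_pos: [0.5388, -0.304, 0.1658]
orientation: [180.0, -0.0, -170.9]
force: [0.7, -0.3, 0.2]
opening: 0.0402
gripper_force: 0.0
```

step_arm(moves=[[[0, 0, 4, 0, 4], [0, 0, 2, 0, 4], [0, 0, 0, 0, 4], [0, 0, 0, 0, 4], [0, 0, 0, 0, 4]]])

```text
clock: 18.25
tool_pos: [0.5386, -0.3038, 0.2234]
orientation: [180.0, -0.1, -170.9]
force: [-0.9, 0.3, -0.6]
opening: 0.0397
gripper_force: 0.0
```

```bash
python3 look.py w4; python3 -c "
import numpy as np,cv2;cv2.imwrite('pics/w4.png',np.load('w4.npz')['p'])"
```

```text
18.25 [ 0.53860151 -0.3037772   0.22343811] [ 1.79954138e+02 -6.40208806e-02 -1.70878151e+02] [-0.92951845  0.30786733 -0.64295843] [-0.04192051  0.00695641 -0.06946473] 0.03971146892936493 {'camera_matrix': array([[309.70691629,   0.        , 318.26084823],
       [  0.        , 309.70691629, 194.48742239],
       [  0.        ,   0.        ,   1.        ]]), 'eye': array([ 0.47126677, -0.31545094,  0.36222797]), 'orientation': array([ 1.65221008e+02, -1.03826901e-01,  9.91061759e+01])}
```

View pics/w4.png

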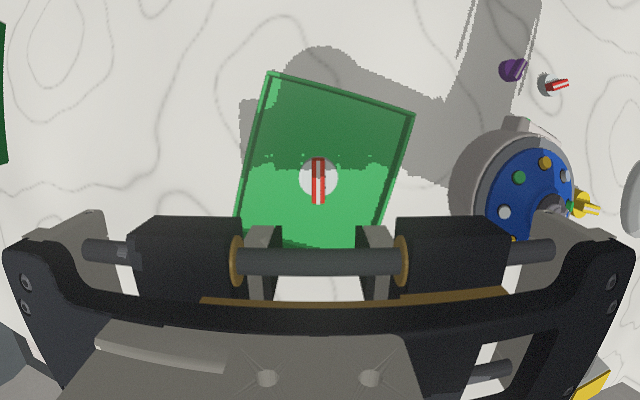

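The nut stands upright in the tray at (318,180), handle up and released.

```bash
python3 -c "
from plant import close_job
print(close_job())"
```

```text
the job is handed in; nothing more can be done
None
```

I unscrewed the nut about 2.35 rad clockwise, lifted it off and set it down gently, handle up, near the middle of the green tray's floor. I then released it and handed in the job at about 18 s; the hand-in returned no verdict.

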